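# Sweep the metal offcuts into the scrap pan

## Robot

A 6-joint arm with a two-finger parallel gripper is mounted at the origin on the work surface. World frame = base frame: x ahead of the robot, y to its left, z up, the work surface at z = 0. Lengths are in m, angles in degrees, forces in N, time in s.
With the tool pointing down it reaches from about 0.4 to 0.825 m from the base axis. Payload 7 kg.
Tool frame: the origin (TCP) lies at the very end of the fingers, on their centre line; the grasp point (between the pads) lies tcp_to_grasp behind it (tcp_to_grasp is the distance from the TCP to the grasp point, in m); x points along the fingers, y is the direction in which the jaws open and shut, and the axes are right-handed (so a half turn about x gives the same grasp; the last joint's range is limited). The gripper opens to 88 mm and grips with 3 to 60 N. Pads are 19 mm wide; open, the fingers measure 130 mm over their backs; the gripper's body (78 mm by 193 mm) begins 47 mm behind the grasp point.
Start: joints at [88.012, 20.546, 0.682, 0, -70.136, -16.507], TCP at [0.214, 0.64, 0.227] pointing down, gripper open.
Joint ranges: [-176.03, 176.03], [-82.01, 121.73], [-58.28, 71.71], [-173.87, 95.51], [-174.79, -0.11], [-173.66, 173.66]. Speed limits (degrees/s): [136.94, 136.94, 172.46, 180, 180, 180].

## Interface

Orientations are given as [roll, pitch, yaw] about the fixed x, y, z axes, in that order (R = Rz(yaw) Ry(pitch) Rx(roll)).
In Python, from plant import * gives the robot as it stands. The module is installed in compiled form; this text tells all that it offers.
- The arm moves only by the shell command python3 -m pendant 'ROWS'. ROWS is JSON, a list of rows, each an object with "claw": the finger opening in mm, from 0 to 87.6; "linear": the shift along the tool's x, y, z in mm, a list of three; "twist": the turn about the tool's x in rad. In form: [{"claw": claw, "linear": [tx, ty, tz], "twist": twist}, ...]. A call has exactly 10 rows; each row shifts and turns the commanded pose from where the row before left it, along the tool's axes as they then stand; what a row does not reach is not made up. A row lasts 1/12 s, in which the tool goes at most 41.7 mm and 7.16 degrees, less where a joint would pass 70% of its speed; a pose out of reach is approached as far as the arm can. A call with a gripper value outside its range is refused whole. The fingers move at their own pace and stop on an object; the grip force is fixed at half the most. Time passes only in rows, so rows that do not move let the fingers close, or fill a call up. It gives the time, the measured TCP pose, the force and the opening at its end, in the units of the state.
- get_obs(): the state, without advancing time (a new reading comes with each control period).
- snapshot(name): name is "side" or "top"; returns (picture, depth): 400x640x3 uint8, red, green, blue; 400x640 float32, m along the optical axis (not along the pixel's ray), 0 where there is no reading.
- camera_params(name): a dict with "fx", "fy", "cx", "cy" (pixels), "rvec" (rotation vector, rad) and "tvec" (3), from world to camera coordinates, as OpenCV has them. Camera axes: x right, y down, z forward; pixel columns grow to the right and rows downward; lengths in m; the calibration is good to about 2 mm. A picture is of the moment at which its call begins. camera_params takes no time and is no camera call.
- close_job(): hands the job in, once; it reports no verdict.
Trained networks look in the newest picture that a camera, given by its name, has taken for a name from the list of things; names that differ only in an ending like _2 or _b are one class to them, and where a whole thing is asked for, a point or a joint stands for the part that bears it (a point fixed in the world has none). Each returns a list of dicts, best first, with "confidence" (0 to 1); they miss things now and then, are a little off and sometimes report something else, mostly with a low value. They report only what shows in the picture. A call takes as long as a camera call.
- boxes_of(camera, target): "xy" ([column, row] in pixels, amid what is visible of it).
The state is a dict: "clock": time; "joint_pos": joint angles; "qvel": joint speeds; "tau": joint torques, N m; "tool_pos": TCP position; "orientation": TCP orientation; "force": force on the tool from outside, world axes, zero at the start; "moment": the same for the moment, N m; "opening": finger opening in m.
Only numpy, scipy, OpenCV 4.12 (cv2) and the standard library are available. Lean on these libraries where they do the work, as an engineer would, in place of code of your own. Each camera call takes 0.05 s, during which the arm holds its last target. There are 200 camera calls.

## Task

Clear the bench after sawing: with the fingertips, sweep the three angular metal offcuts (the flat bar stub, the hexagonal stub and the channel piece) along the bench and over the lip until each lies completely inside the scrap pan. Only push them, never pick them up, and leave the tools, the cup, the figurine and the round finished parts standing where they are. Finish with the hand clear of everything.

Things in the scene. Friction and masses are not known exactly. Their poses are not given: they have to be found in the camera images.
- scrap_pan: Sheet-metal scrap pan like a dustpan, fixed to the bench: 160 mm deep (its x), 200 wide (its y). Origin at bench level under its middle. Open mouth at its x = -80 mm, facing world -y to within 0.3 rad. Walls 3 mm thick, 30 high: back (x = +80), sides (y = +/-100, from x = -70 to 80). Floor 3 mm thick; its lip ramps from bench level at x = -80 to floor level at x = -55. Black handle behind the back.
- bar_stub_center (a point): Centre of offcut 1, a loose stub of flat brass bar lying flat, 46 (x) x 30 (y) x 22 mm high, 0.17 to 0.31 kg. The point is half-way up, 11 mm above its underside.
- hex_stub_center (a point): Centre of offcut 2, a loose stub of dark steel hexagonal bar standing on its cut face, 34 mm across flats, 39 mm across corners, 24 mm high, 0.12 to 0.22 kg. The point is half-way up.
- channel_stub_center (a point): Centre of offcut 3, a loose piece of bright steel channel lying like a little bridge, 44 (x, along the channel) x 34 (y) x 24 mm high: a flat 4 mm web on top and two 4 mm flanges down to the bench, open at both x ends; 0.07 to 0.13 kg. The point is half-way up the outside.
- bar_stub: The same flat bar stub; origin at the centre of its underside.
- hex_stub: The same hexagonal stub; origin at the centre of its underside.
- channel_stub: The same channel piece; origin at the centre of its underside.
- copper_ring: Good part, not scrap: loose plain copper ring lying flat, 46 mm outside, 22 mm high, among the offcuts. Origin at the centre of its underside.
- figurine: Loose small copper torso figurine standing upright on a 52 mm round dark foot, 100 mm high. Origin under its foot.
- cup: Loose white cup, 64 mm across the rim, 60 mm high, standing. Origin under its foot.
- bushing: Good part: loose turned brass bushing, round flange 44 mm across and 6 mm thick with a 28 mm round neck, 34 mm high. Origin at the centre of its underside.
- hammer: Loose hammer lying beyond the offcuts on the -y side, roughly along its x (about 260 mm long, head 90 mm across, 26 mm high); origin under its middle.
- screwdriver: Loose screwdriver lying between the offcuts and the robot, about 200 mm long along its x, 26 mm high; origin under its middle.
- wrench: Loose wrench lying along the far side of the bench, about 160 mm long along its x, 7 mm high; origin under its middle.

How it is judged:
By the outcome, as a careful person would: the job done as asked, in the order asked, and still so for the second after the job is handed in, with the robot touching nothing.
It also fails if it takes over 70 s, if anything falls off the work surface, if the arm or the gripper's body presses on something with over 40 N, if the wrist force passes 120 N, or if a joint passes its speed limit or range.

## Working session

There is one attempt and no reset: what is moved stays moved. The work goes in short steps, Python scripts to look and compute and a shell command to move; the robot and the scene stay as the last step left them, time stands still between calls to the robot, and variables do not carry over. Pictures are saved under pics/ and viewed, about 8 in all and at most 12, crops included, and the job is handed in when it is done.

```bash
mkdir -p pics
cat > h.py <<'E'
from plant import *
import numpy as np, cv2
from scipy.spatial.transform import Rotation as Ro
def cam(n):
    p=camera_params(n); return p,Ro.from_rotvec(np.ravel(p['rvec'])).as_matrix(),np.ravel(p['tvec'])
def pix2z(n,uv,z):
    p,R,t=cam(n); d=R.T@np.array([(uv[0]-p['cx'])/p['fx'],(uv[1]-p['cy'])/p['fy'],1]); c=-R.T@t
    return c+d*(z-c[2])/d[2]
def cloud(n,D):
    p,R,t=cam(n); v,u=np.mgrid[:400,:640]
    P=np.stack([(u-p['cx'])/p['fx']*D,(v-p['cy'])/p['fy']*D,D],-1)
    return (P-t)@R
def save(n,f):
    I,D=snapshot(n); cv2.imwrite('pics/'+f,I[...,::-1]); np.save(f'pics/{n}.npy',D); return I,D
E
python3 - <<'E'
from h import *
o=get_obs();print(o['clock'],o['tool_pos'],o['orientation'],o['opening'])
for n in ['top','side']:
    I,D=save(n,n+'0.png'); p,R,t=cam(n); print(n,p['fx'],-R.T@t,(R.T@[0,0,1]))
    P=cloud(n,D)
    for k in ['bar_stub','hex_stub','channel_stub','scrap_pan','copper_ring','figurine','cup','bushing','hammer','screwdriver','wrench']:
        for b in boxes_of(n,k)[:2]:
            u,v=np.int32(np.round(b['xy'])); print(k,u,v,round(b['confidence'],2),P[v,u].round(3) if D[v,u]>0 else None)
print(get_obs()['clock'])
E
```

```text
0.0 [0.2139702  0.63969458 0.22566802] [  92.77398838   89.90996917 -105.72648071] 0.08738996759913703
top 370.1719503335688 [ 0.39523819 -0.06181499  0.78099425] [ 0.19888854 -0.04080929 -0.97917207]
bar_stub 358 232 0.87 [ 0.462 -0.155  0.023]
hex_stub 330 166 0.48 [ 0.609 -0.123  0.025]
scrap_pan 184 213 0.83 [0.566 0.199 0.001]
copper_ring 390 189 0.49 [ 0.542 -0.243  0.005]
figurine 290 126 0.64 [ 0.686 -0.054  0.088]
figurine 303 206 0.23 [ 0.533 -0.053  0.026]
cup 422 244 0.62 [ 0.416 -0.284  0.006]
bushing 242 148 0.73 [0.677 0.054 0.033]
hammer 452 176 0.65 [ 0.544 -0.373  0.025]
hammer 185 214 0.4 [0.563 0.196 0.005]
screwdriver 362 268 0.73 [ 0.389 -0.149  0.025]
screwdriver 241 147 0.53 [0.679 0.056 0.034]
wrench 359 128 0.72 [ 0.689 -0.203  0.008]
side 439.68255394432117 [0.42292496 0.64013626 0.7476599 ] [ 0.13710324 -0.72013073 -0.68015766]
bar_stub 366 204 0.81 [ 0.465 -0.139  0.02 ]
hex_stub 302 201 0.58 [ 0.617 -0.115  0.024]
channel_stub 326 226 0.66 [ 0.545 -0.043  0.026]
scrap_pan 285 324 0.82 [0.577 0.205 0.002]
copper_ring 343 176 0.58 [ 0.538 -0.251  0.005]
figurine 259 209 0.86 [ 0.701 -0.043  0.049]
cup 389 169 0.87 [ 0.422 -0.238  0.058]
bushing 251 254 0.67 [0.687 0.069 0.024]
bushing 303 202 0.66 [ 0.614 -0.112  0.024]
hammer 348 149 0.72 [ 0.542 -0.359  0.015]
screwdriver 395 207 0.86 [ 0.395 -0.14   0.023]
wrench 284 182 0.7 [ 0.687 -0.202 -0.   ]
1.2
```

View pics/top0.png

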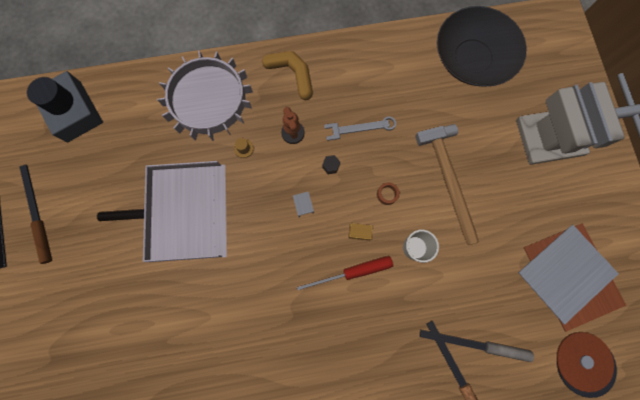

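View pics/side0.png

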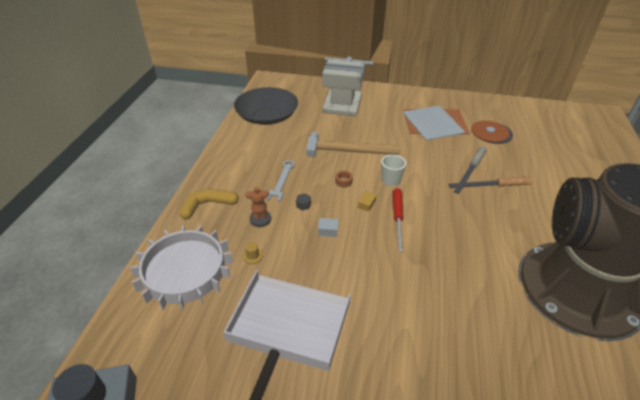

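The top view shows the pan mouth facing right (world -y). Pixel positions are channel ~(303,205), hex (331,164), bar (360,232), ring (388,193), figurine (291,130) and cup (422,246). The top-camera network missed the channel, and reported it as a second "figurine". I'll now measure poses and sizes.

Run:
```python
from h import *
import plant; print([k for k in dir(plant) if 'grasp' in k], getattr(plant,'tcp_to_grasp',None))
o=get_obs();print(Ro.from_euler('xyz',o['orientation'],degrees=True).as_matrix().round(3), o['joint_pos'])
for n,seeds in [('top',dict(bar=(.463,-.15),hex=(.612,-.12),chan=(.535,-.05),ring=(.54,-.245),fig=(.69,-.054),cup=(.42,-.26),bush=(.68,.06))),('side',dict(bar=(.463,-.15),hex=(.612,-.12),chan=(.535,-.05)))]:
    P=cloud(n,np.load(f'pics/{n}.npy')); D=np.load(f'pics/{n}.npy')
    for k,s in seeds.items():
        m=(D>0)&(np.hypot(P[...,0]-s[0],P[...,1]-s[1])<.045)&(P[...,2]>.012)
        q=P[m]; top=np.percentile(q[:,2],90); q=q[q[:,2]>(top-.006 if k not in('cup','fig') else .012)]
        r=cv2.minAreaRect(np.float32(q[:,:2]*1000)); print(n,k,len(q),'top',round(top,4),'c',np.round(r[0],0),'wh',np.round(r[1],0),'ang',round(r[2],0),'bb',q[:,:2].min(0).round(3),q[:,:2].max(0).round(3))
    m=(D>0)&(P[...,2]>.02)&(P[...,2]<.04)&(abs(P[...,0]-.56)<.13)&(P[...,1]>.09)&(P[...,1]<.30)
    m&=(P[...,0]<.665)
    r=cv2.minAreaRect(np.float32(P[m][:,:2]*1000)); print(n,'pan',m.sum(),r,cv2.boxPoints(r).round())
I=cv2.imread('pics/top0.png')[100:300,100:440]; cv2.imwrite('pics/crop.png',cv2.resize(I,None,fx=2.3,fy=2.3,interpolation=cv2.INTER_CUBIC))
```

```text
['tcp_to_grasp'] 0.0188
[[ 0.    -0.317 -0.948]
 [ 0.    -0.948  0.317]
 [-1.    -0.     0.   ]] [ 8.80130490e+01  2.05479836e+01  6.81927109e-01 -8.40611787e-06
 -7.01323853e+01 -1.65071894e+01]
top bar 328 top 0.0241 c [ 464. -160.] wh [46. 30.] ang 74.0 bb [ 0.443 -0.185] [ 0.483 -0.136]
top hex 222 top 0.0262 c [ 616. -126.] wh [37. 34.] ang 87.0 bb [ 0.599 -0.144] [ 0.633 -0.107]
top chan 341 top 0.026 c [541. -53.] wh [44. 34.] ang 5.0 bb [ 0.518 -0.071] [ 0.564 -0.034]
top ring 203 top 0.0238 c [ 533. -233.] wh [44. 44.] ang 11.0 bb [ 0.511 -0.255] [ 0.556 -0.211]
top fig 502 top 0.0908 c [703. -55.] wh [50. 46.] ang 65.0 bb [ 0.679 -0.08 ] [ 0.73  -0.031]
top cup 575 top 0.061 c [ 412. -267.] wh [62. 60.] ang 79.0 bb [ 0.381 -0.299] [ 0.443 -0.236]
top bush 133 top 0.0354 c [688.  56.] wh [26. 26.] ang 67.0 bb [0.674 0.043] [0.701 0.07 ]
top pan 674 ((570.0114135742188, 210.80252075195312), (180.33702087402344, 200.8173828125), 84.4079818725586) [[461. 131.]
 [661. 111.]
 [679. 291.]
 [479. 310.]]
side bar 174 top 0.0235 c [ 465. -161.] wh [48. 31.] ang 73.0 bb [ 0.445 -0.187] [ 0.485 -0.135]
side hex 132 top 0.0259 c [ 618. -126.] wh [34. 39.] ang 59.0 bb [ 0.601 -0.147] [ 0.635 -0.107]
side chan 229 top 0.0255 c [543. -54.] wh [43. 40.] ang 9.0 bb [ 0.519 -0.074] [ 0.566 -0.033]
side pan 825 ((572.0267944335938, 209.59169006347656), (181.06210327148438, 200.56712341308594), 84.26500701904297) [[463. 130.]
 [663. 109.]
 [681. 290.]
 [481. 310.]]
```

View pics/crop.png

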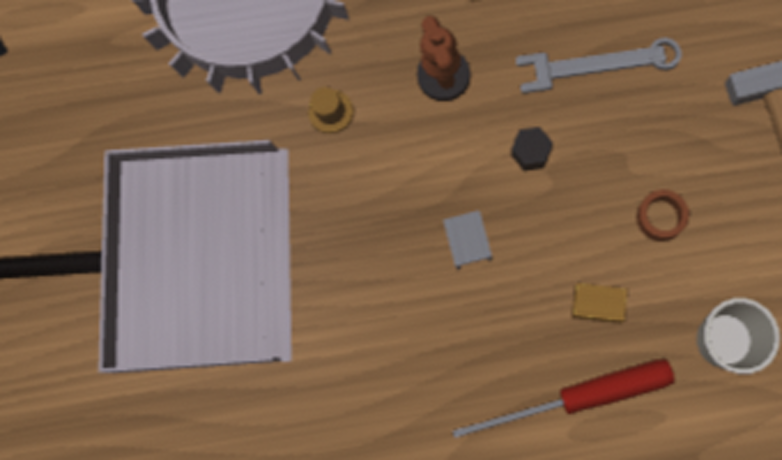

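The pan middle is at about (0.568, 0.191), with its axis at 84.4°. Tops measure about 2 mm above the stated heights in both views, and outline sizes match. The order is channel, then bar, then hex. I'm travelling with the jaws closed.

```bash
python3 -m pendant '[{"claw":0,"linear":[0,29.6,-27.3],"twist":0},{"claw":0,"linear":[0,29.6,-27.3],"twist":0},{"claw":0,"linear":[0,29.6,-27.3],"twist":0},{"claw":0,"linear":[0,29.6,-27.3],"twist":0},{"claw":0,"linear":[0,29.6,-27.3],"twist":0},{"claw":0,"linear":[0,29.6,-27.3],"twist":0},{"claw":0,"linear":[0,29.6,-27.3],"twist":0},{"claw":0,"linear":[0,29.6,-27.3],"twist":0},{"claw":0,"linear":[0,29.6,-27.3],"twist":0},{"claw":0,"linear":[0,29.6,-27.3],"twist":0}]'
python3 -m pendant '[{"claw":0,"linear":[0,29.6,-27.3],"twist":0},{"claw":0,"linear":[0,29.6,-27.3],"twist":0},{"claw":0,"linear":[0,29.6,-27.3],"twist":0},{"claw":0,"linear":[0,29.6,-27.3],"twist":0},{"claw":0,"linear":[0,29.6,-27.3],"twist":0},{"claw":0,"linear":[0,29.6,-27.3],"twist":0},{"claw":0,"linear":[0,29.6,-27.3],"twist":0},{"claw":0,"linear":[0,29.6,-27.3],"twist":0},{"claw":0,"linear":[0,29.6,-27.3],"twist":0},{"claw":0,"linear":[0,29.6,-27.3],"twist":0}]'
python3 -m pendant '[{"claw":0,"linear":[0,0,0],"twist":0.116},{"claw":0,"linear":[0,0,0],"twist":0.116},{"claw":0,"linear":[0,0,0],"twist":0.116},{"claw":0,"linear":[0,0,0],"twist":0.116},{"claw":0,"linear":[0,0,0],"twist":0.116},{"claw":0,"linear":[0,0,0],"twist":0.116},{"claw":0,"linear":[0,0,0],"twist":0.116},{"claw":0,"linear":[0,0,0],"twist":0.116},{"claw":0,"linear":[0,0,0],"twist":0.116},{"claw":0,"linear":[0,0,0],"twist":0.116}]'
cat >> h.py <<'E'
def st():
    o=get_obs(); R=Ro.from_euler('xyz',o['orientation'],degrees=True).as_matrix()
    h=np.degrees(np.arctan2(R[1,2],R[0,2])); print('t',round(o['clock'],2),'tcp',(o['tool_pos']*1000).round(1),'zhead',round(h,1),'F',np.round(o['force'],1),'op',round(o['opening'],4))
    return o['tool_pos']*1000,R
def to(x,y,z):
    p,R=st(); print('shift',(R.T@(np.array([x,y,z])-p)).round(1))
E
python3 -c "
from h import *
to(545,-95,9)"
```

```text
clock: 2.03
tool_pos: [0.3794, 0.271, 0.227]
orientation: [-108.1, 89.9, 53.4]
force: [1.6, 0.8, 0.3]
opening: 0.0268
clock: 2.87
tool_pos: [0.5447, -0.0966, 0.2269]
orientation: [-151.4, 90.0, 10.1]
force: [0.8, 0.9, -0.0]
opening: 0.0001
clock: 3.7
tool_pos: [0.5441, -0.0945, 0.2267]
orientation: [-90.0, 90.0, 4.7]
force: [-0.7, -0.1, 0.2]
opening: 0.0002
t 3.7 tcp [544.1 -94.5 226.7] zhead 94.7 F [-0.7 -0.1  0.2] op 0.0002
shift [217.7  -0.8  -0.5]
```

```bash
python3 -m pendant '[{"claw":0,"linear":[36,0,0],"twist":0},{"claw":0,"linear":[36,0,0],"twist":0},{"claw":0,"linear":[36,0,0],"twist":0},{"claw":0,"linear":[36,0,0],"twist":0},{"claw":0,"linear":[36,0,0],"twist":0},{"claw":0,"linear":[36,0,0],"twist":0},{"claw":0,"linear":[0,0,10],"twist":0},{"claw":0,"linear":[0,0,15],"twist":0},{"claw":0,"linear":[0,0,15],"twist":0},{"claw":0,"linear":[0,0,15],"twist":0}]'
python3 -m pendant '[{"claw":0,"linear":[0,0,15],"twist":0},{"claw":0,"linear":[0,0,15],"twist":0},{"claw":0,"linear":[0,0,15],"twist":0},{"claw":0,"linear":[0,0,15],"twist":0},{"claw":0,"linear":[0,0,15],"twist":0},{"claw":0,"linear":[0,0,15],"twist":0},{"claw":0,"linear":[0,0,15],"twist":0},{"claw":0,"linear":[0,0,10],"twist":0},{"claw":0,"linear":[0,0,0],"twist":0},{"claw":0,"linear":[0,0,0],"twist":0}]'
python3 - <<'E'
from h import *
st(); save('top','a1.png')
for n in ('top','side'):
  if n=='side': save('side','a1s.png')
  D=np.load(f'pics/{n}.npy')
  for b in boxes_of(n,'channel_stub')[:2]:
    print(n,b, pix2z(n,b['xy'],.024).round(3))
cv2.imwrite('pics/a1c.png',np.hstack([cv2.imread('pics/a1.png')[100:300,120:440],cv2.imread('pics/a1s.png')[140:340,200:420]]))
E
```

```text
clock: 4.53
tool_pos: [0.5399, -0.0388, 0.0118]
orientation: [-104.2, 90.0, -9.2]
force: [-0.5, -0.2, 0.1]
opening: 0.0007
clock: 5.37
tool_pos: [0.5296, 0.0756, 0.0116]
orientation: [-70.9, 89.9, 24.2]
force: [0.1, -0.8, 0.5]
opening: 0.0003
t 5.37 tcp [529.6  75.6  11.6] zhead 95.1 F [ 0.1 -0.8  0.5] op 0.0003
side {'xy': [315.7, 279.8], 'confidence': 0.7} [0.537 0.108 0.024]
```

View pics/a1c.png

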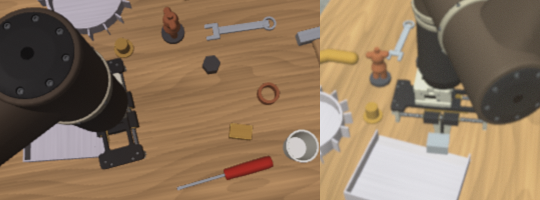

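The channel is in front of the fingers at crop pixel (437,142), just short of the lip and square. I'm pushing it on.

```bash
python3 -m pendant '[{"claw":0,"linear":[0,0,13],"twist":0},{"claw":0,"linear":[0,0,13],"twist":0},{"claw":0,"linear":[0,0,13],"twist":0},{"claw":0,"linear":[0,0,13],"twist":0},{"claw":0,"linear":[0,0,13],"twist":0},{"claw":0,"linear":[0,0,13],"twist":0},{"claw":0,"linear":[0,0,13],"twist":0},{"claw":0,"linear":[0,0,10],"twist":0},{"claw":0,"linear":[0,0,0],"twist":0},{"claw":0,"linear":[0,0,-15],"twist":0}]'
python3 -m pendant '[{"claw":0,"linear":[-30,0,-10],"twist":0},{"claw":0,"linear":[-40,0,0],"twist":0},{"claw":0,"linear":[-20,0,-30],"twist":0},{"claw":0,"linear":[0,0,-40],"twist":0},{"claw":0,"linear":[0,0,-40],"twist":0},{"claw":0,"linear":[0,0,-40],"twist":0},{"claw":0,"linear":[0,0,-40],"twist":0},{"claw":0,"linear":[0,0,-40],"twist":0},{"claw":0,"linear":[0,0,-40],"twist":0},{"claw":0,"linear":[0,0,-40],"twist":0}]'
python3 - <<'E'
from h import *
st(); save('side','a2.png')
D=np.load('pics/side.npy');P=cloud('side',D)
m=(D>0)&(P[...,2]>.018)&(P[...,2]<.034)&(P[...,0]>.485)&(P[...,0]<.64)&(P[...,1]>.06)&(P[...,1]<.255)
q=P[m]; print(len(q),q.min(0).round(3),q.max(0).round(3),cv2.minAreaRect(np.float32(q[:,:2]*1000)))
E
```

```text
clock: 6.4
tool_pos: [0.5221, 0.163, 0.0106]
orientation: [-62.2, 89.9, 33.0]
force: [0.9, -0.6, 0.5]
opening: 0.0004
clock: 7.23
tool_pos: [0.549, -0.1608, 0.1006]
orientation: [-10.4, 90.0, 84.6]
force: [1.2, 1.1, 0.2]
opening: 0.0004
t 7.23 tcp [ 549.  -160.8  100.6] zhead 95.0 F [1.2 1.1 0.2] op 0.0004
448 [0.502 0.189 0.018] [0.548 0.227 0.03 ] ((525.2581787109375, 207.79444885253906), (44.116539001464844, 36.97892379760742), 5.029659748077393)
```

The channel lies square in the pan, centred at (0.525, 0.208). Next is the bar.

```bash
python3 -m pendant '[{"claw":0,"linear":[0,0,0],"twist":0.124},{"claw":0,"linear":[0,0,0],"twist":0.124},{"claw":0,"linear":[0,0,0],"twist":0.124},{"claw":0,"linear":[0,27,-22.5],"twist":0},{"claw":0,"linear":[0,27,-22.5],"twist":0},{"claw":0,"linear":[0,27,-22.5],"twist":0},{"claw":0,"linear":[30,0,0],"twist":0},{"claw":0,"linear":[30,0,0],"twist":0},{"claw":0,"linear":[30,0,0],"twist":0},{"claw":0,"linear":[0,0,0],"twist":0}]'
python3 - <<'E'
from h import *
to(452,-203,10)
E
```

```text
clock: 8.12
tool_pos: [0.4487, -0.2006, 0.0063]
orientation: [98.4, 89.5, 172.0]
force: [-0.5, 0.1, -0.4]
opening: 0.0001
t 8.12 tcp [ 448.7 -200.6    6.3] zhead 73.6 F [-0.5  0.1 -0.4] op 0.0001
shift [-3.7 -3.8 -1.4]
```

```bash
python3 -m pendant '[{"claw":0,"linear":[-4,-4,0],"twist":0},{"claw":0,"linear":[0,0,10],"twist":0},{"claw":0,"linear":[0,0,15],"twist":0},{"claw":0,"linear":[0,0,15],"twist":0},{"claw":0,"linear":[0,0,15],"twist":0},{"claw":0,"linear":[0,0,15],"twist":0},{"claw":0,"linear":[0,0,15],"twist":0},{"claw":0,"linear":[0,0,15],"twist":0},{"claw":0,"linear":[0,0,15],"twist":0},{"claw":0,"linear":[0,0,10],"twist":0}]'
python3 - <<'E'
from h import *
st(); save('side','b1.png')
b=boxes_of('side','bar_stub')[:2];print(b,[pix2z('side',x['xy'],.018).round(3) for x in b])
cv2.imwrite('pics/b1c.png',cv2.resize(cv2.imread('pics/b1.png')[140:380,200:480],None,fx=2,fy=2))
E
```

```text
clock: 8.95
tool_pos: [0.494, -0.0798, 0.0169]
orientation: [-65.9, 89.8, 7.9]
force: [-0.4, -1.6, 1.3]
opening: 0.0006
t 8.95 tcp [494.  -79.8  16.9] zhead 73.8 F [-0.4 -1.6  1.3] op 0.0006
[{'xy': [250.8, 254.2], 'confidence': 0.37}] [array([0.689, 0.065, 0.018])]
```

View pics/b1c.png

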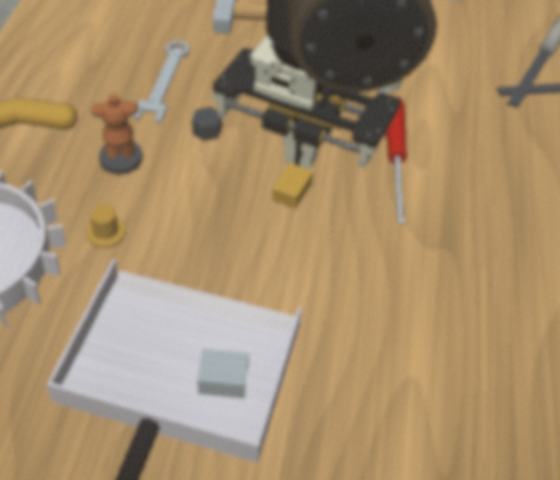

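The bar sits square ahead of the fingers at crop pixel (293,185), and the channel is inside the pan. I'm lowering slightly and continuing.

```bash
python3 -m pendant '[{"claw":0,"linear":[4,0,10],"twist":0},{"claw":0,"linear":[0,0,15],"twist":0},{"claw":0,"linear":[0,0,15],"twist":0},{"claw":0,"linear":[0,0,15],"twist":0},{"claw":0,"linear":[0,0,15],"twist":0},{"claw":0,"linear":[0,0,15],"twist":0},{"claw":0,"linear":[0,0,15],"twist":0},{"claw":0,"linear":[0,0,15],"twist":0},{"claw":0,"linear":[0,0,15],"twist":0},{"claw":0,"linear":[0,0,10],"twist":0}]'
python3 -m pendant '[{"claw":0,"linear":[0,0,14],"twist":0},{"claw":0,"linear":[0,0,14],"twist":0},{"claw":0,"linear":[0,0,14],"twist":0},{"claw":0,"linear":[0,0,14],"twist":0},{"claw":0,"linear":[0,0,14],"twist":0},{"claw":0,"linear":[0,0,12],"twist":0},{"claw":0,"linear":[0,0,0],"twist":0},{"claw":0,"linear":[0,0,-15],"twist":0},{"claw":0,"linear":[-35,0,-10],"twist":0},{"claw":0,"linear":[-35,0,-10],"twist":0}]'
python3 -m pendant '[{"claw":0,"linear":[-20,0,-30],"twist":0},{"claw":0,"linear":[0,0,-40],"twist":0},{"claw":0,"linear":[0,0,-40],"twist":0},{"claw":0,"linear":[0,0,-40],"twist":0},{"claw":0,"linear":[0,0,-40],"twist":0},{"claw":0,"linear":[0,0,0],"twist":0.12},{"claw":0,"linear":[0,0,0],"twist":0.12},{"claw":0,"linear":[0,0,0],"twist":0.12},{"claw":0,"linear":[0,0,0],"twist":0.12},{"claw":0,"linear":[0,0,0],"twist":0.12}]'
python3 - <<'E'
from h import *
st(); save('side','b2.png')
for k in('bar_stub','hex_stub','channel_stub'):
    b=boxes_of('side',k)[:2];print(k,[(np.round(x['xy']),round(x['confidence'],2),pix2z('side',x['xy'],.022).round(3)) for x in b])
cv2.imwrite('pics/b2c.png',cv2.resize(cv2.imread('pics/b2.png')[140:380,200:480],None,fx=2,fy=2))
E
```

```text
clock: 9.88
tool_pos: [0.5319, 0.0545, 0.0107]
orientation: [-54.7, 90.0, 19.1]
force: [-0.6, -1.9, 1.3]
opening: 0.0001
clock: 10.72
tool_pos: [0.5421, 0.0965, 0.0791]
orientation: [132.0, 89.7, -154.3]
force: [1.3, 0.9, -0.4]
opening: 0.0008
clock: 11.55
tool_pos: [0.4906, -0.085, 0.1006]
orientation: [19.7, 90.0, 58.7]
force: [-0.5, -0.4, -0.1]
opening: 0.0003
t 11.55 tcp [490.6 -85.  100.6] zhead 38.9 F [-0.5 -0.4 -0.1] op 0.0003
bar_stub [(array([299., 307.]), 0.88, array([0.556, 0.176, 0.022])), (array([395., 163.]), 0.73, array([ 0.408, -0.314,  0.022]))]
hex_stub [(array([303., 200.]), 0.54, array([ 0.616, -0.121,  0.022]))]
channel_stub [(array([259., 208.]), 0.69, array([ 0.714, -0.074,  0.022])), (array([307., 325.]), 0.55, array([0.532, 0.211, 0.022]))]
```

View pics/b2c.png

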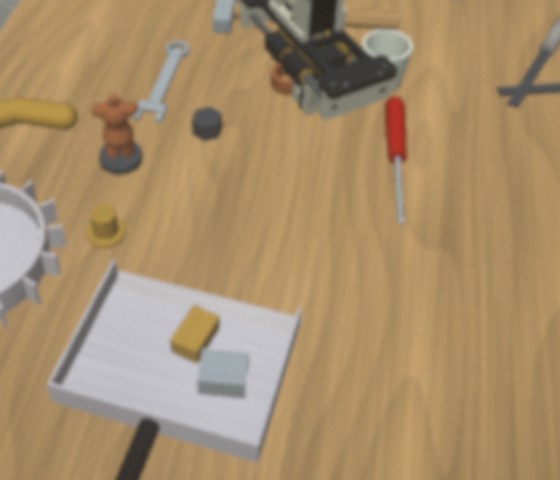

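The bar is at crop pixel (195,332), past the lip and clear of it. For the hex, the body must stay clear of the figurine, so I'll push narrow-on first: finger back on its flat, heading 118°. After that I'll push wide.

```bash
python3 -m pendant '[{"claw":0,"linear":[0,0,0],"twist":0.095},{"claw":0,"linear":[0,0,0],"twist":0.095},{"claw":0,"linear":[0,-29,18.4],"twist":0},{"claw":0,"linear":[0,-29,18.4],"twist":0},{"claw":0,"linear":[0,-29,18.4],"twist":0},{"claw":0,"linear":[0,-29,18.4],"twist":0},{"claw":0,"linear":[0,-29,18.4],"twist":0},{"claw":0,"linear":[25,0,0],"twist":0},{"claw":0,"linear":[25,0,0],"twist":0},{"claw":0,"linear":[0,0,0],"twist":0}]'
python3 - <<'E'
from h import *
to(640,-170,10)
save('side','c0.png');D=np.load('pics/side.npy');P=cloud('side',D)
m=(D>0)&(np.hypot(P[...,0]-.617,P[...,1]+.126)<.03)&(P[...,2]>.019)&(P[...,2]<.035);q=P[m]
print(len(q),cv2.minAreaRect(np.float32(q[:,:2]*1000)))
E
```

```text
clock: 12.58
tool_pos: [0.6377, -0.1681, 0.0449]
orientation: [143.5, 89.5, 172.0]
force: [-1.1, -0.3, -1.6]
opening: 0.0001
t 12.58 tcp [ 637.7 -168.1   44.9] zhead 28.5 F [-1.1 -0.3 -1.6] op 0.0001
shift [34.9 -2.9  1.4]
137 ((616.8173828125, -125.2650375366211), (34.37293243408203, 37.34712219238281), 53.709957122802734)
```

```bash
python3 -m pendant '[{"claw":0,"linear":[17,-3,1],"twist":0},{"claw":0,"linear":[15,0,0],"twist":0},{"claw":0,"linear":[0,6,0],"twist":0},{"claw":0,"linear":[0,8,0],"twist":0},{"claw":0,"linear":[0,10,0],"twist":0},{"claw":0,"linear":[0,10,0],"twist":0},{"claw":0,"linear":[0,10,0],"twist":0},{"claw":0,"linear":[0,10,0],"twist":0},{"claw":0,"linear":[0,10,0],"twist":0},{"claw":0,"linear":[0,6,0],"twist":0}]'
python3 - <<'E'
from h import *
p,R=st(); print('expected hex',(p+R[:,1]*38.5)[:2])
save('side','c1.png');D=np.load('pics/side.npy');P=cloud('side',D)
e=(p+R[:,1]*38.5)/1000
m=(D>0)&(np.hypot(P[...,0]-e[0],P[...,1]-e[1])<.03)&(P[...,2]>.019)&(P[...,2]<.032)&(((P-p/1000)@R[:,1])>.022);q=P[m]
print(len(q),cv2.minAreaRect(np.float32(q[:,:2]*1000)))
print(boxes_of('side','hex_stub')[:1])
E
```

```text
clock: 13.47
tool_pos: [0.6098, -0.1073, 0.0193]
orientation: [-24.8, 89.9, 3.7]
force: [0.5, -1.7, 2.0]
opening: 0.0004
t 13.47 tcp [ 609.8 -107.3   19.3] zhead 28.5 F [ 0.5 -1.7  2. ] op 0.0004
expected hex [591.41042739 -73.46191699]
112 ((590.5130004882812, -74.4237060546875), (36.085838317871094, 26.054443359375), 33.001121520996094)
[{'xy': [309.5, 217.8], 'confidence': 0.56}]
```

The hex is flush and centred on the finger. The tip has drifted up to 19 mm, so I'm lowering it and going on.

```bash
python3 -m pendant '[{"claw":0,"linear":[7,0,0],"twist":0},{"claw":0,"linear":[0,6,0],"twist":0},{"claw":0,"linear":[0,9,0],"twist":0},{"claw":0,"linear":[0,9,0],"twist":0},{"claw":0,"linear":[0,9,0],"twist":0},{"claw":0,"linear":[0,9,0],"twist":0},{"claw":0,"linear":[0,9,0],"twist":0},{"claw":0,"linear":[0,9,0],"twist":0},{"claw":0,"linear":[0,9,0],"twist":0},{"claw":0,"linear":[0,6,0],"twist":0}]'
python3 -m pendant '[{"claw":0,"linear":[0,0,0],"twist":0},{"claw":0,"linear":[0,-15,0],"twist":0},{"claw":0,"linear":[0,-25,0],"twist":0},{"claw":0,"linear":[-35,-20,0],"twist":0},{"claw":0,"linear":[-35,-10,0],"twist":0},{"claw":0,"linear":[-20,0,0],"twist":-0.12},{"claw":0,"linear":[0,0,0],"twist":-0.12},{"claw":0,"linear":[0,0,0],"twist":-0.12},{"claw":0,"linear":[0,0,0],"twist":-0.12},{"claw":0,"linear":[0,0,0],"twist":-0.12}]'
python3 - <<'E'
from h import *
st(); save('side','c2.png');D=np.load('pics/side.npy');P=cloud('side',D)
b=boxes_of('side','hex_stub')[:2];print([(np.round(x['xy']),round(x['confidence'],2),pix2z('side',x['xy'],.022).round(3)) for x in b])
m=(D>0)&(np.hypot(P[...,0]-.556,P[...,1]+.01)<.05)&(P[...,2]>.018)&(P[...,2]<.032);q=P[m]
print(len(q),cv2.minAreaRect(np.float32(q[:,:2]*1000)))
D0=cv2.imread('pics/c2.png'); cv2.imwrite('pics/c2c.png',cv2.resize(D0[140:380,200:480],None,fx=2,fy=2))
E
```

```text
clock: 14.4
tool_pos: [0.5738, -0.0416, 0.0117]
orientation: [7.6, 90.0, 36.1]
force: [-0.7, -0.5, -0.0]
opening: 0.0006
clock: 15.23
tool_pos: [0.6077, -0.1044, 0.1018]
orientation: [-39.9, 90.0, 23.3]
force: [-0.2, 0.5, 0.6]
opening: 0.0002
t 15.23 tcp [ 607.7 -104.4  101.8] zhead 63.2 F [-0.2  0.5  0.6] op 0.0002
[(array([316., 236.]), 0.7, array([ 0.561, -0.012,  0.022]))]
177 ((556.3766479492188, -12.092037200927734), (38.497520446777344, 33.87482833862305), 88.64090728759766)
```

View pics/c2c.png

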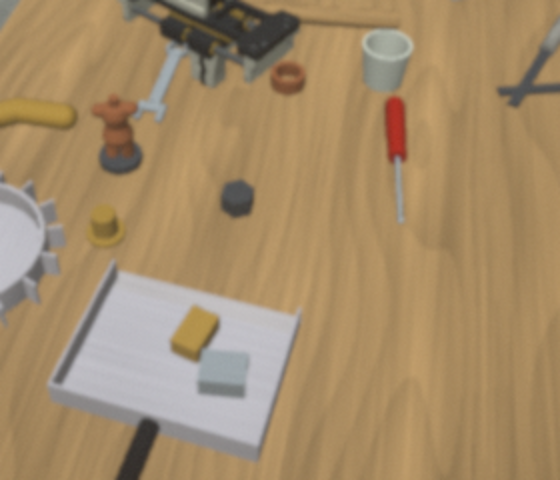

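The hex is at crop pixel (237,198), (0.556, -0.012). Nothing else has moved. Now the wide push at heading 73°, to the right of the bar.

```bash
python3 -m pendant '[{"claw":0,"linear":[0,0,0],"twist":-0.086},{"claw":0,"linear":[0,0,0],"twist":-0.086},{"claw":0,"linear":[0,25.6,10.7],"twist":0},{"claw":0,"linear":[0,25.6,10.7],"twist":0},{"claw":0,"linear":[0,25.6,10.7],"twist":0},{"claw":0,"linear":[0,0,0],"twist":0},{"claw":0,"linear":[30,0,0],"twist":0},{"claw":0,"linear":[30,0,0],"twist":0},{"claw":0,"linear":[28,0,0],"twist":0},{"claw":0,"linear":[0,0,0],"twist":0}]'
python3 -c "
from h import *
to(544,-51,11)"
```

```text
clock: 16.17
tool_pos: [0.5405, -0.0514, 0.009]
orientation: [116.2, 89.6, -171.4]
force: [-1.1, -0.0, -0.4]
opening: -0.0002
t 16.17 tcp [540.5 -51.4   9. ] zhead 72.4 F [-1.1 -0.  -0.4] op -0.0002
shift [-2.  -3.2  1.4]
```

```bash
python3 -m pendant '[{"claw":0,"linear":[0,-3,0],"twist":0},{"claw":0,"linear":[0,0,8],"twist":0},{"claw":0,"linear":[0,0,8],"twist":0},{"claw":0,"linear":[0,0,12],"twist":0},{"claw":0,"linear":[0,0,12],"twist":0},{"claw":0,"linear":[0,0,12],"twist":0},{"claw":0,"linear":[0,0,12],"twist":0},{"claw":0,"linear":[0,0,12],"twist":0},{"claw":0,"linear":[0,0,12],"twist":0},{"claw":0,"linear":[0,0,8],"twist":0}]'
python3 - <<'E'
from h import *
p,R=st(); print('expected hex',(p+R[:,2]*27)[:2])
save('side','d1.png');D=np.load('pics/side.npy');P=cloud('side',D)
m=(D>0)&(np.hypot(*(P[...,:2]-(p+R[:,2]*27)[:2]/1000).transpose(2,0,1))<.04)&(P[...,2]>.018)&(P[...,2]<.032)&(((P-p/1000)@R[:,2])>.012);q=P[m]
print(len(q),cv2.minAreaRect(np.float32(q[:,:2]*1000)))
E
```

```text
clock: 17.0
tool_pos: [0.5759, 0.0418, 0.0136]
orientation: [-61.2, 90.0, 11.6]
force: [-0.3, -0.8, 1.3]
opening: 0.0006
t 17.0 tcp [575.9  41.8  13.6] zhead 72.8 F [-0.3 -0.8  1.3] op 0.0006
expected hex [583.91051967  67.55337492]
212 ((581.8477172851562, 71.15003967285156), (35.615238189697266, 38.52336120605469), 72.75634765625)
```

```bash
python3 -m pendant '[{"claw":0,"linear":[2,0,8],"twist":0},{"claw":0,"linear":[0,0,13],"twist":0},{"claw":0,"linear":[0,0,13],"twist":0},{"claw":0,"linear":[0,0,13],"twist":0},{"claw":0,"linear":[0,0,13],"twist":0},{"claw":0,"linear":[0,0,13],"twist":0},{"claw":0,"linear":[0,0,13],"twist":0},{"claw":0,"linear":[0,0,13],"twist":0},{"claw":0,"linear":[0,0,12],"twist":0},{"claw":0,"linear":[0,0,0],"twist":0}]'
python3 -m pendant '[{"claw":0,"linear":[0,0,-15],"twist":0},{"claw":0,"linear":[-30,0,-10],"twist":0},{"claw":0,"linear":[-40,0,0],"twist":0},{"claw":0,"linear":[-40,0,0],"twist":0},{"claw":0,"linear":[-30,0,-20],"twist":0},{"claw":0,"linear":[0,0,-40],"twist":0},{"claw":0,"linear":[0,0,-40],"twist":0},{"claw":0,"linear":[0,0,-40],"twist":0},{"claw":0,"linear":[0,0,-40],"twist":0},{"claw":0,"linear":[0,0,-30],"twist":0}]'
python3 - <<'E'
from h import *
st(); save('side','e.png'); save('top','e_t.png')
D=np.load('pics/side.npy');P=cloud('side',D)
m=((D>0)&(P[...,2]>.019)&(P[...,2]<.034)&(P[...,0]>.49)&(P[...,0]<.648)&(P[...,1]>.05)&(P[...,1]<.25)).astype(np.uint8)
n,l,s,c=cv2.connectedComponentsWithStats(m)
for i in range(1,n):
    if s[i,4]>30: q=P[l==i]; print(s[i,4],cv2.minAreaRect(np.float32(q[:,:2]*1000)),q[:,1].min().round(3))
for k in('bar_stub','hex_stub','channel_stub','copper_ring','figurine','cup','bushing','hammer','screwdriver','wrench'):
    b=boxes_of('side',k)[:1];print(k,[(np.round(x['xy']),round(x['confidence'],2)) for x in b])
cv2.imwrite('pics/ec.png',cv2.resize(cv2.imread('pics/e.png')[130:380,180:480],None,fx=2,fy=2))
E
```

```text
clock: 17.88
tool_pos: [0.6096, 0.1487, 0.0117]
orientation: [-49.9, 89.9, 22.9]
force: [-0.6, -0.2, 0.5]
opening: 0.0008
clock: 18.72
tool_pos: [0.5365, -0.081, 0.1518]
orientation: [-3.0, 90.0, 69.6]
force: [0.8, 0.5, -0.5]
opening: 0.0006
t 18.72 tcp [536.5 -81.  151.8] zhead 72.6 F [ 0.8  0.5 -0.5] op 0.0006
800 ((542.648681640625, 190.70394897460938), (53.28996276855469, 101.1705322265625), 43.45610809326172) 0.144
276 ((613.9332275390625, 179.5735626220703), (35.49761962890625, 37.56922149658203), 66.0975341796875) 0.159
bar_stub [(array([300., 307.]), 0.69)]
hex_stub [(array([268., 306.]), 0.77)]
channel_stub [(array([309., 324.]), 0.61)]
copper_ring [(array([345., 178.]), 0.58)]
figurine [(array([258., 208.]), 0.92)]
cup [(array([269., 304.]), 0.26)]
bushing [(array([250., 254.]), 0.67)]
hammer [(array([270., 303.]), 0.64)]
screwdriver [(array([396., 204.]), 0.94)]
wrench [(array([284., 179.]), 0.74)]
```

View pics/ec.png

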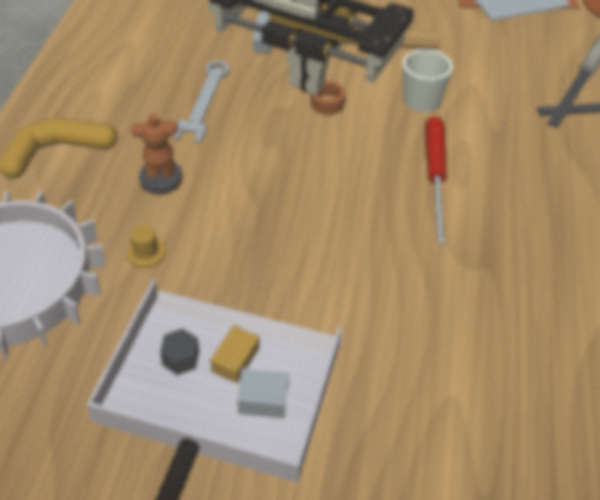

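All three stubs lie flat in the pan: hex at crop pixel (180,352), bar (235,352), channel (264,393). The bystanders haven't moved and the hand is 150 mm up. I'm handing in.

```bash
python3 -c "
from plant import *
print(close_job(), get_obs()['clock'])"
```

```text
the job is handed in; nothing more can be done
the job is handed in; nothing more can be done
```

All three offcuts were swept into the scrap pan by pushing only, with closed fingertips, and I handed the job in at about 20 s of the 70 s allowed. The order was channel, bar, hex. I pushed the hex diagonally first so the gripper's body stayed clear of the figurine.

**Offcuts:** the last side-camera check has all three on the flat floor of the pan, past the lip ramp. The bar has the least margin, with its rear edge about 6 mm inside where the ramp ends.

| Offcut | Centre x (m) | Centre y (m) |
|---|---|---|
| Hex | 0.614 | 0.180 |
| Bar | 0.556 | 0.176 |
| Channel | 0.525 | 0.208 |

The bar and channel lie close together and came out as one blob in the last depth check. Their positions in the table are from the looks right after each push, and the last picture shows them still there.

**Everything else:** the figurine, bushing, ring, screwdriver and wrench came out within about 3 pixels of where they started. In the last look the networks put the cup and hammer on the hex. The picture shows the cup standing in its place. The hammer was mostly hidden behind the hand, so I did not check it separately, but no push went near it.

**Hand and forces:** the hand finished about 150 mm up, touching nothing. The wrist force readings I saw never went above about 3 N.

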